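# Load the bead polisher and set its selector

### The arm

A 6-joint arm with a two-finger parallel gripper is mounted at the origin on the work surface. World frame = base frame: x ahead of the robot, y to its left, z up, the work surface at z = 0. Lengths are in m, angles in rad, forces in N, time in s.
With the tool pointing down it reaches from about 0.225 to 0.875 m from the base axis. Payload 3.4 kg.
Tool frame: the origin (TCP) lies at the very end of the fingers, on their centre line; the grasp point (between the pads) lies 19 mm behind it; z points along the fingers, y is the line along which they close (so a half turn about z gives the same grasp; the last joint's range is limited). The gripper opens to 85 mm and grips with 20 to 120 N. Pads are 22 mm wide; open, the fingers measure 114 mm over their backs; the gripper's body (76 mm by 85 mm) begins 54 mm behind the grasp point. The pads swing forward as they close: fully open they stand 13 mm farther back than shut.
Start: joints at [-1.282, 0.276, 1.505, -0, 1.361, -0.121], TCP at [0.229, -0.527, 0.231] pointing down, gripper open.
Joint ranges: [-2.89, 2.89], [-0.75, 2.08], [0.22, 2.7], [-1.18, 4.32], [0.11, 2.71], [-2.7, 2.7]. Speed limits (rad/s): [2.57, 2.57, 3.14, 3.14, 3.14, 3.14].

### API

Orientations are given as a unit quaternion [w, x, y, z].
In Python, from rig import readout, vision, manip gives the robot as it stands.
- The arm moves only by the shell command python3 -m handwheel 'ROWS' [FORCE]. ROWS is JSON, a list of rows, each a list of 3 entries, a list of its own where there are three numbers: the shift along the tool's x, y, z in mm, then the turn, a rotation vector about the tool's x, y, z in units of 6 degrees (1.0 is 6 degrees), then the closure, from -1 (fully open) to 1 (shut), so that 0 is half open. A call has 1 to 20 rows; each row shifts and turns the commanded pose from where the row before left it, along the tool's axes as they then stand; what a row does not reach is not made up. A row lasts 1/8 s, in which the tool goes at most 62.5 mm and 10.7 degrees, less where a joint would pass 70% of its speed; a pose out of reach is approached as far as the arm can. A call is refused whole if a number of a shift passes 62.5 or a number of a turn 1, either way. A call with a gripper value outside its range is refused whole. The fingers move at their own pace and stop on an object; FORCE is the grip in N (left out, the last holds). Time passes only in rows, so rows that do not move let the fingers close. It gives the time, the measured TCP pose, the force, the opening and the grip force at its end, in the units of the state.
- readout.get_state(): the state, without advancing time (a new reading comes with each control period).
- vision.get_image(name): name is "side" or "top"; returns the picture (384x512x3 uint8, blue, green, red); there is no depth.
- vision.camera_params(name): a dict with "intrinsics" (3x3 intrinsics, pixels), "dist" ([k1, k2, p1, p2, k3] as OpenCV has them; the pictures are not rectified), "rvec" (rotation vector, rad) and "tvec" (3), from world to camera coordinates, as OpenCV has them. Camera axes: x right, y down, z forward; pixel columns grow to the right and rows downward; lengths in m; the calibration is good to about 2 mm. A picture is of the moment at which its call begins. camera_params takes no time and is no camera call.
- manip.sign_off(): hands the job in; it is judged then, once.
The state is a dict: "clock": time; "qpos": joint angles; "qd": joint speeds; "effort": joint torques, N m; "position": TCP position; "ee_rot": TCP orientation; "contact_force": force on the tool from outside, world axes, zero at the start; "moment": the same for the moment, N m; "width": finger opening in m; "gripper_force": force on a finger pad.
Only numpy, scipy, OpenCV 4.12 (cv2) and the standard library are available. Lean on these libraries where they do the work, as an engineer would, in place of code of your own. Each camera call takes 0.05 s, during which the arm holds its last target. There are 200 camera calls.

### The job

Load the bead polisher: tip the plywood box over the steel stop bar so that it ends lying on its side on the steel landing and all four wooden beads end in the well. Then set the selector so that its pointer clicks home at the one large round stud on the dial. Leave the little jar standing where it is on the machine.

Things in the scene. Friction and masses are not known exactly. Their poses are not given: they have to be found in the camera images.
- polisher: Green desktop bead polisher, fixed, 285 (x) by 350 (y) mm. Origin on the table; x away from the robot, y left, z up. Own frame, mm: control panel in front, flat top z 70, x -155 to -10, y -170 to 180. Behind it a channel, x -2 to 122, between thin cheeks with tops at z 100; in it from left to right: platform, stop bar, landing, well
- platform (a point): centre of the platform's top, polisher frame (60, 128, 80) mm; y 75 to 180, open at its left end. The box of beads stands on it
- landing (a point): centre of the flat steel landing's top, polisher frame (60, 13, 70) mm; y -40 to 67. The tipped box comes to lie here, leaning on the stop bar
- stop_bar (a point): middle of the top left edge of the steel stop bar, polisher frame (60, 75, 88) mm; the bar is 8 mm thick (y 67 to 75) and stands 8 mm proud of the platform. The box tips over it towards the polisher's -y
- well (a point): centre of the well's floor, polisher frame (60, -100, 20) mm; the well is open above, 125 mm (x) by 120 mm (y, -160 to -40), with an end wall up to z 100
- box: open-topped plywood box, loose, 110 (x) by 75 (y) by 110 mm high, walls 4 mm, 150 to 310 g empty. Origin: centre of its underside; z out of its open top. It starts upright on the platform, within 8 mm of the stop bar. Pushed near the top of its left wall towards the polisher's -y it catches on the bar and tips; past about 65 degrees it falls onto its side, mouth to the well, and the beads roll out
- box_mid (a point): centre of the box, 55 mm above its underside; z axis as the box's
- bead0_center (a point): a dark wooden bead, a ball 29 mm in diameter, 12 g; this point is its centre. The four beads are all alike and start on the floor of the plywood box
- bead1_center (a point): a dark wooden bead, a ball 29 mm in diameter, 12 g; this point is its centre. The four beads are all alike and start on the floor of the plywood box
- bead2_center (a point): a dark wooden bead, a ball 29 mm in diameter, 12 g; this point is its centre. The four beads are all alike and start on the floor of the plywood box
- bead3_center (a point): a dark wooden bead, a ball 29 mm in diameter, 12 g; this point is its centre. The four beads are all alike and start on the floor of the plywood box
- selector (a joint): angle of the selector, rad, growing clockwise seen from above. Seven click stops at 0, 0.5, 1.0, 1.5, 2.0, 2.5, 3.0; it ends just past the first and last and between stops springs to the nearer one. About 0.1 N m takes it to the next stop. The pointer lies at 1.5 - value from the polisher's x axis (anticlockwise positive). It starts at 0 or 0.5, or springs there at once
- selector_grip (a point): on the selector's upright axis at the height to grip or push, polisher frame (-85, -95, 98) mm. The selector is a black disc 46 mm across (top at z 85) with a bar handle along the pointer line, 12 mm wide, up to z 114; the bar reaches 40 mm from the axis at its pointer end (white line on top), 18 mm at the other
- pointer (a point): point on the pointer's line, 54 mm from the selector's axis, just ahead of the bar's long end and 6 mm above the panel; lies over a mark when the selector points at it
- stud_top (a point): top centre of the large round stud, black, 15 mm in diameter and 2 mm high, flat on the dial plate 54 mm from the selector's axis. It marks the wanted stop, which is the one at 1.0, 1.5, 2.0 or 2.5 and differs from run to run; the other six stops have black dots 6 mm in diameter
- jar_mid (a point): middle of a small closed amber jar, 38 mm in diameter and 55 mm high, 27 mm above its underside, loose; it stands on the control panel left of the selector and must stay standing there
Not all that is in view belongs to the job. Leave any orange look-alike of the part that bears bead1_center alone.

How it is judged:
On the way, in this order (a step that is already met when the one before it is completed fails the run):
1. the box lies on its side on the landing and all four beads are in the well (x of bead0_center in the frame of polisher between -0.005 and 0.125 m and y of bead0_center in the frame of polisher between -0.165 and -0.04 m and z of bead0_center in the frame of polisher between 0 and 0.075 m and x of bead1_center in the frame of polisher between -0.005 and 0.125 m and y of bead1_center in the frame of polisher between -0.165 and -0.04 m and z of bead1_center in the frame of polisher between 0 and 0.075 m and x of bead2_center in the frame of polisher between -0.005 and 0.125 m and y of bead2_center in the frame of polisher between -0.165 and -0.04 m and z of bead2_center in the frame of polisher between 0 and 0.075 m and x of bead3_center in the frame of polisher between -0.005 and 0.125 m and y of bead3_center in the frame of polisher between -0.165 and -0.04 m and z of bead3_center in the frame of polisher between 0 and 0.075 m and angle between box_mid's own z axis and vertical between 1.3 and 2.1 rad and z of box_mid in the frame of polisher between 0.08 and 0.16 m and y of box_mid in the frame of polisher between -0.06 and 0.12 m), for 0.2 s.
2. the pointer stands at the large stud (horizontal distance between pointer and stud_top below 0.008 m and velocity of joint selector between -0.1 and 0.1 rad/s), for 0.3 s.
At the end, for the whole second after the job is handed in: All four beads lie in the well, the box lies still on its side (its open-top axis 75 to 120 degrees from upright) on the landing, and the selector is at rest with its pointer within 8 mm (0.15 rad) of the large stud's centre (all of step 1 and all of step 2 and linear speed of box below 0.02 m/s); the robot touches nothing.
It fails at once if the jar is knocked over or shifted by more than 40 mm (angle between jar_mid's own z axis and vertical above 0.6 rad or distance of jar_mid from where it was at the start of the episode above 0.04 m).
It also fails if it takes over 64 s, if anything falls off the work surface, if the arm or the gripper's body presses on something with over 40 N, if the wrist force passes 120 N, or if a joint passes its speed limit or range.

## Working session

There is one attempt and no reset: what is moved stays moved. The work goes in short steps, Python scripts to look and compute and a shell command to move; the robot and the scene stay as the last step left them, time stands still between calls to the robot, and variables do not carry over. Pictures are saved under pics/ and viewed, at most 10 in all, crops included, and the job is handed in when it is done.

```bash
mkdir -p pics && python3 - <<'E'
from rig import readout, vision
import cv2,numpy as np
for n in("side","top"):
    im=vision.get_image(n); cv2.imwrite(f"pics/{n}0.png",im)
    p=vision.camera_params(n); R=cv2.Rodrigues(np.array(p["rvec"],float))[0]
    print(n,np.round(p["intrinsics"],1).tolist(),np.round(p["dist"],3),"cam",np.round(-R.T@np.array(p["tvec"]).ravel(),3),"fwd",R[2].round(2))
s=readout.get_state();print(s)
E
```

```text
side [[368.3, 0.0, 260.0], [0.0, 368.3, 190.2], [0.0, 0.0, 1.0]] [-0.113  0.     0.     0.     0.   ] cam [0.349 0.396 0.567] fwd [ 0.34 -0.64 -0.69]
top [[428.0, 0.0, 252.4], [0.0, 428.0, 198.6], [0.0, 0.0, 1.0]] [-0.024  0.     0.     0.     0.   ] cam [ 0.476 -0.05   0.869] fwd [ 0.12 -0.02 -0.99]
{'clock': 0.1, 'qpos': array([-1.28201980e+00,  2.76510592e-01,  1.50600247e+00, -2.32374114e-05,
        1.36070428e+00, -1.21014485e-01]), 'qd': array([ 0.00025936, -0.00163621, -0.00452791, -0.00073559,  0.00037162,
        0.00103482]), 'effort': array([ 1.90413572e-03, -4.17700589e+01, -2.46407586e+01, -4.45454771e-05,
        5.80127889e-03, -1.05215932e-05]), 'position': array([ 0.22893431, -0.52694469,  0.2305399 ]), 'ee_rot': array([-8.08535556e-04,  9.79081432e-01,  2.03467169e-01, -7.93816458e-05]), 'contact_force': array([-0.0331354 ,  0.21899819,  0.68084843]), 'moment': array([-0.00876815,  0.00929701,  0.04552785]), 'gripper_force': 0.0, 'width': 0.08536506031178277}
```

View pics/top0.png

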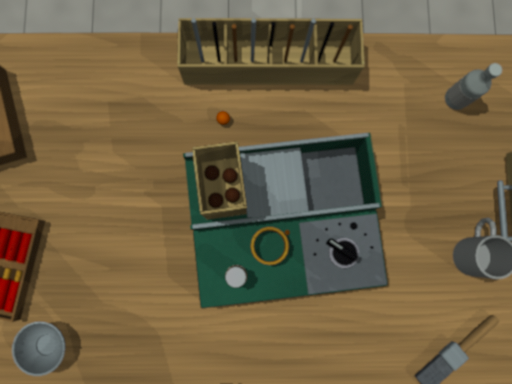

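View pics/side0.png

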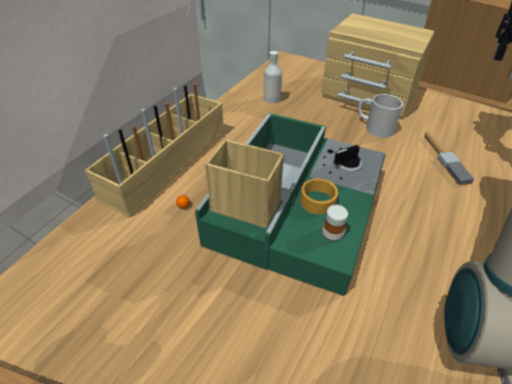

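The top view shows the polisher with panel front corners at about (202,306) and (387,286). The box is at (219,181) with four dark beads inside, and the selector is at (344,252). The jar's white lid is at (235,277), a loose ring is at (270,246), and the orange look-alike bead at (223,118) stays alone. I'll enlarge the polisher to find the stud.

```bash
cat > h.py <<'E'
from rig import readout, vision
import cv2,numpy as np
def ray(n,uv):
    p=vision.camera_params(n);R=cv2.Rodrigues(np.array(p["rvec"],float))[0]
    c=-R.T@np.array(p["tvec"],float).ravel()
    d=cv2.undistortPoints(np.array(uv,float).reshape(-1,1,2),np.array(p["intrinsics"]),np.array(p["dist"])).reshape(-1,2)
    return c,np.c_[d,np.ones(len(d))]@R
def onz(n,uv,z):
    c,d=ray(n,uv);return c+d*((z-c[2])/d[:,2])[:,None]
def proj(n,P):
    p=vision.camera_params(n)
    return cv2.projectPoints(np.array(P,float).reshape(-1,1,3),np.array(p["rvec"],float),np.array(p["tvec"],float),np.array(p["intrinsics"]),np.array(p["dist"]))[0].reshape(-1,2)
E
python3 - <<'E'
from h import *
im=cv2.imread("pics/top0.png")
g=im[205:300,295:395]; cv2.imwrite("pics/dial0.png",cv2.resize(g,None,fx=6,fy=6,interpolation=cv2.INTER_CUBIC))
hsv=cv2.cvtColor(im,cv2.COLOR_BGR2HSV)
m=((hsv[...,0]>70)&(hsv[...,0]<100)&(hsv[...,1]>100)).astype(np.uint8)
m[:120]=0;m[315:]=0;m[:,:175]=0;m[:,400:]=0
# subpixel-ish edges of panel: fit front edge, left edge
cols=np.arange(215,290);fr=np.array([np.nonzero(m[:,c])[0].max() for c in cols])+.5
cols2=np.arange(320,362);bk=np.array([np.nonzero(m[:,c])[0].min() for c in cols2])-.5
rows=np.arange(235,295);lf=np.array([np.nonzero(m[r])[0].min() for r in rows])-.5
rows2=np.arange(160,205);rt=np.array([np.nonzero(m[r])[0].max() for r in rows2])+.5
F=onz("top",np.c_[cols,fr],.07)[:,:2];L=onz("top",np.c_[lf,rows],.07)[:,:2];Rr=onz("top",np.c_[rt,rows2],.1)[:,:2];B=onz("top",np.c_[cols2,bk],.1)[:,:2]
def fit(P):
    vx,vy,x,y=cv2.fitLine(P.astype(np.float32),cv2.DIST_HUBER,0,.001,.001).ravel();return np.array([x,y]),np.array([vx,vy])
for k,P in zip("FLRB",(F,L,Rr,B)):
    p,v=fit(P);a=np.degrees(np.arctan2(v[1],v[0]));print(k,p.round(4),round(float(a)%180,2))
E
```

```text
F [ 0.3859 -0.0622] 96.36
L [0.4529 0.0393] 6.24
R [ 0.6025 -0.2914] 6.12
B [ 0.6789 -0.2273] 96.16
```

View pics/dial0.png

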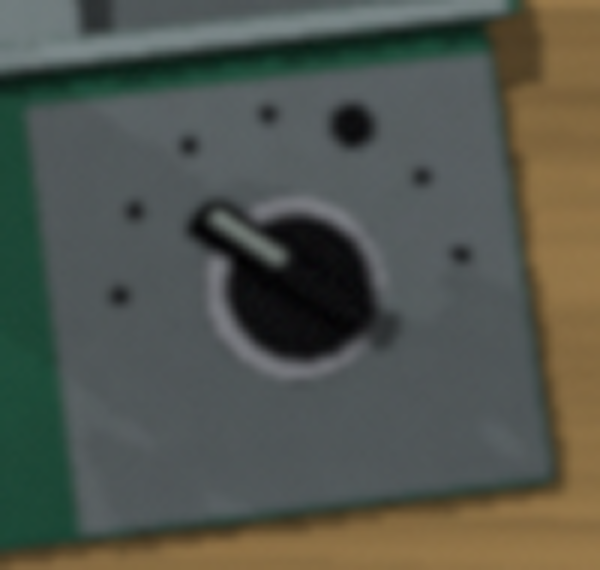

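The dial marks, clockwise from the left in the crop, are dots at (120,295), (135,210), (190,145) and (268,113), then the stud at (352,125), then dots at (422,177) and (461,254). The stud is the fifth mark, so the wanted stop is 2.0. The pointer's white line aims at (135,210), which is 0.5, so it needs 1.5 rad clockwise. Next I'll get the polisher's position and the distances to move.

```bash
cat >> h.py <<'E'
th=np.radians(6.22);ex=np.array([np.cos(th),np.sin(th)]);ey=np.array([-ex[1],ex[0]])
pF=np.array([.3859,-.0622]);pL=np.array([.4529,.0393])
O=ex*(pF@ex+.155)+ey*(pL@ey-.18)
def W(x,y,z): return np.r_[O+ex*x/1000+ey*y/1000,z/1000]
def Pf(P): d=np.atleast_2d(P)[:,:2]-O;return np.c_[d@ex,d@ey]*1000
def togo(t):
    from scipy.spatial.transform import Rotation as Ro
    s=readout.get_state();q=s["ee_rot"];R=Ro.from_quat([q[1],q[2],q[3],q[0]])
    x=R.as_matrix()[:,0]
    return (R.inv().apply(t-s["position"])*1000).round(1), "toolx yaw",np.degrees(np.arctan2(x[1],x[0])).round(1)
E
python3 - <<'E'
from h import *
print("O",O, "stud px",proj("top",[W(-85+54*np.cos(.5),-95-54*np.sin(.5),72)]), "crop",295+352/6,205+125/6)
print("axis disc px",proj("top",[W(-85,-95,85)]),295+300/6,205+295/6)
print("R,B",Pf([.6025,-.2914]),Pf([.6789,-.2273]))
im=cv2.imread("pics/top0.png");hsv=cv2.cvtColor(im,cv2.COLOR_BGR2HSV)
m=((hsv[...,0]>14)&(hsv[...,0]<35)&(hsv[...,2]>110)).astype(np.uint8)*255
m[:140]=0;m[220:]=0;m[:,:190]=0;m[:,250:]=0
c=max(cv2.findContours(m,0,2)[0],key=cv2.contourArea);r=cv2.minAreaRect(c);b=cv2.boxPoints(r)
print(r,"box top corners in polisher",Pf(onz("top",b,.19)).round(1).tolist())
print("jar",Pf(onz("top",[[235,277]],.125)))
print("push start",W(60,215,185),togo(W(60,215,250)),"sel",W(-85,-95,92))
E
```

```text
O [ 0.54934398 -0.13125466] stud px [[354.74637228 224.44550746]] crop 353.6666666666667 225.83333333333334
axis disc px [[346.29898414 251.34894072]] 345.0 254.16666666666666
R,B [[  35.49193135 -164.96185418]] [[ 118.3871827  -109.51686068]]
((219.5, 176.5), (73.0, 59.0), 90.0) box top corners in polisher [[124.8, 157.6], [114.2, 62.3], [-4.2, 75.8], [6.3, 169.0]]
jar [[-105.18129279  110.89569168]]
push start [0.58569631 0.08898046 0.185     ] (array([ 572.6, -422.8,  -18.7]), 'toolx yaw', np.float64(23.5)) sel [ 0.47513727 -0.23490486  0.092     ]
```

```bash
python3 - <<'E'
from h import *
im=cv2.imread("pics/top0.png");g=cv2.resize(cv2.cvtColor(im[205:300,295:395],cv2.COLOR_BGR2GRAY),None,fx=6,fy=6,interpolation=cv2.INTER_CUBIC)
ap=[(120,295),(135,210),(190,145),(268,113),(352,125),(422,177),(461,254)]
px=[]
for i,(u,v) in enumerate(ap):
    h=28 if i==4 else 15;w=np.clip(75-g[v-h:v+h+1,u-h:u+h+1].astype(float),0,None)
    yy,xx=np.mgrid[-h:h+1,-h:h+1];px.append([(u+(w*xx).sum()/w.sum()+.5)/6-.5+295,(v+(w*yy).sum()/w.sum()+.5)/6-.5+205])
A=onz("top",px,.072)[:,:2]
a=1.5-np.arange(7)*.5;M=np.c_[-85+54*np.cos(a),-95+54*np.sin(a)]/1000
Mc=M-M.mean(0);Ac=A-A.mean(0);t=np.arctan2((Mc[:,0]*Ac[:,1]-Mc[:,1]*Ac[:,0]).sum(),(Mc*Ac).sum())
R=np.array([[np.cos(t),-np.sin(t)],[np.sin(t),np.cos(t)]])
print(np.degrees(t));t=th;R=np.array([[np.cos(t),-np.sin(t)],[np.sin(t),np.cos(t)]])
o=A.mean(0)-R@M.mean(0);print(o,(A-(M@R.T+o)).round(4).tolist())
E
```

```text
6.396605636754104
[ 0.54727768 -0.12848812] [[-0.0001, -0.0003], [-0.0002, -0.0], [-0.0002, 0.0], [0.0001, -0.0], [0.0001, 0.0001], [0.0001, 0.0002], [0.0001, -0.0]]
```

```bash
sed -i 's/^O=.*/O=np.array([.54728,-.12849])/' h.py && python3 -c "
from h import *
print(togo(W(60,210,270)),W(60,210,270),W(-85,-95,92))
b=[[219.5-29.5,176.5],[249,176.5]]
"
```

```text
(array([ 570.4, -421.4,  -38.7]), 'toolx yaw', np.float64(23.5)) [0.58417405 0.08677456 0.27      ] [ 0.47307328 -0.2321402   0.092     ]
```

```bash
python3 -m handwheel '[[[0,0,-20],[0,0,0],0],[[0,0,-20],[0,0,0],0],[[31.7,-23.4,0],[0,0,0],0],[[31.7,-23.4,0],[0,0,0],0],[[31.7,-23.4,0],[0,0,0],0],[[31.7,-23.4,0],[0,0,0],0],[[31.7,-23.4,0],[0,0,0],0],[[31.7,-23.4,0],[0,0,0],0],[[31.7,-23.4,0],[0,0,0],0],[[31.7,-23.4,0],[0,0,0],0],[[31.7,-23.4,0],[0,0,0],0],[[31.7,-23.4,0],[0,0,0],0],[[31.7,-23.4,0],[0,0,0],0],[[31.7,-23.4,0],[0,0,0],0],[[31.7,-23.4,0],[0,0,0],0],[[31.7,-23.4,0],[0,0,0],0],[[31.7,-23.4,0],[0,0,0],0],[[31.7,-23.4,0],[0,0,0],0],[[31.7,-23.4,0],[0,0,0],0],[[31.7,-23.4,0],[0,0,0],0]]' && python3 -c "
from h import *
print(togo(W(60,210,270)))"
```

```text
clock: 2.6
position: [0.5849, 0.0874, 0.2707]
ee_rot: [0.0, 0.979, 0.204, -0.0]
contact_force: [0.1, -1.0, -0.4]
width: 0.0426
gripper_force: 0.0
(array([-0.9,  0.3,  0.7]), 'toolx yaw', np.float64(23.5))
```

```bash
python3 -m handwheel '[[[0,0,0],[0,0,-1],0],[[0,0,0],[0,0,-1],0],[[0,0,0],[0,0,-1],0],[[0,0,0],[0,0,-1],0],[[0,0,0],[0,0,-1],0],[[0,0,0],[0,0,-1],0],[[0,0,0],[0,0,-1],0],[[0,0,0],[0,0,-1],0],[[0,0,0],[0,0,-1],0],[[0,0,0],[0,0,-1],0],[[0,0,0],[0,0,-1],0],[[0,0,0],[0,0,-1],0],[[0,0,25],[0,0,0],0],[[0,0,25],[0,0,0],0],[[0,0,25],[0,0,0],0],[[0,0,25],[0,0,0],0],[[0,0,0],[0,0,0],0]]' && python3 -c "
from h import *
print(togo(W(60,160,170)))
cv2.imwrite('pics/side1.png',vision.get_image('side'))"
```

```text
clock: 4.72
position: [0.5828, 0.0862, 0.1689]
ee_rot: [-0.002, 0.672, 0.74, -0.002]
contact_force: [-0.1, -0.1, -0.3]
width: 0.0426
gripper_force: 0.0
(array([-49.5,   2. ,  -1.1]), 'toolx yaw', np.float64(95.5))
```

View pics/side1.png

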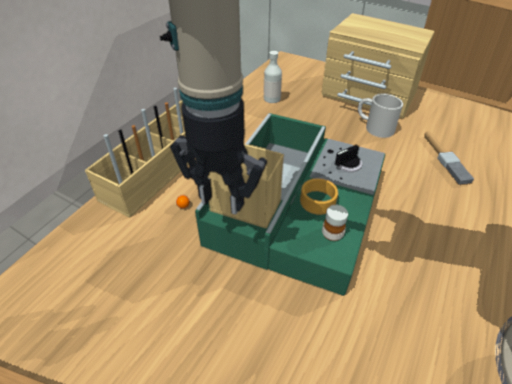

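The side view shows both fingertips just left of the box's left wall, at (205,190) and (243,197), a little below the rim. I'll start the push.

```bash
python3 -m handwheel '[[[-10,0,0],[0,0,0],0],[[-10,0,0],[0,0,0],0],[[-10,0,0],[0,0,0],0],[[-8,0,0],[0,0,0],0],[[-8,0,0],[0,0,0],0],[[-8,0,0],[0,0,0],0],[[-8,0,0],[0,0,0],0],[[-8,0,0],[0,0,0],0],[[-8,0,0],[0,0,0],0],[[-8,0,0],[0,0,0],0]]' && python3 -c "
from h import *
print(togo(W(60,40,170)))
cv2.imwrite('pics/side2.png',vision.get_image('side'))"
```

```text
clock: 6.02
position: [0.5935, 0.0004, 0.1721]
ee_rot: [0.001, 0.672, 0.74, 0.001]
contact_force: [-0.1, 2.7, 7.4]
width: 0.0429
gripper_force: 3.1
(array([-83.1,   1.1,   2.1]), 'toolx yaw', np.float64(95.5))
```

View pics/side2.png

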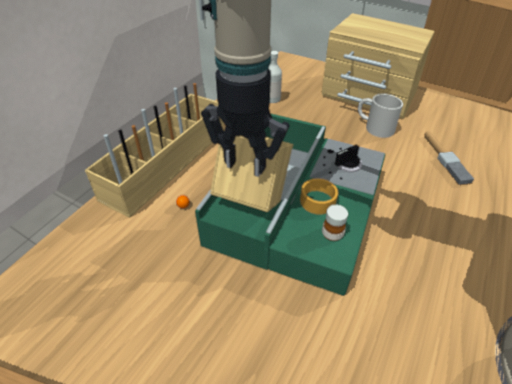

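The box is tipping cleanly, at about 35°, with the fingertips on its left wall at (225,160) and (262,165). I'll keep pushing.

```bash
python3 -m handwheel '[[[-8,0,0],[0,0,0],0],[[-8,0,0],[0,0,0],0],[[-8,0,0],[0,0,0],0],[[-8,0,0],[0,0,0],0],[[-8,0,0],[0,0,0],0],[[-8,0,0],[0,0,0],0],[[-8,0,0],[0,0,0],0],[[-8,0,0],[0,0,0],0],[[-8,0,0],[0,0,0],0],[[-8,0,0],[0,0,0],0],[[0,0,0],[0,0,0],0]]' && python3 -c "
from h import *
print(togo(W(60,40,170)))
cv2.imwrite('pics/side3.png',vision.get_image('side'))"
```

```text
clock: 7.45
position: [0.6004, -0.0797, 0.171]
ee_rot: [-0.0, 0.673, 0.74, -0.0]
contact_force: [0.5, 0.1, 0.9]
width: 0.0428
gripper_force: 0.0
(array([-2.8,  1.9,  1. ]), 'toolx yaw', np.float64(95.4))
```

View pics/side3.png

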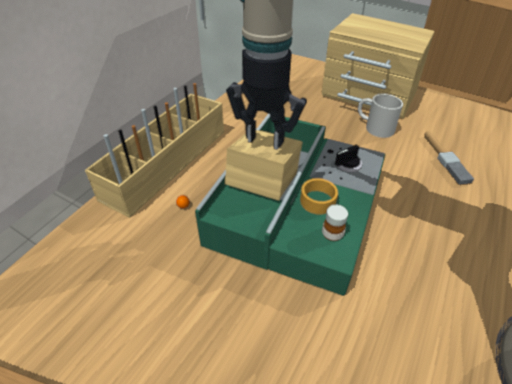

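The box lies on its side on the landing, at about (263,165) in the picture, and the contact force is near zero. I'll lift, move to hover over the selector, and check the well from above.

```bash
python3 -m handwheel '[[[0,0,-25],[0,0,0],0],[[0,0,-25],[0,0,0],0],[[-14,-14,0],[0,0,0],0],[[-14,-14,0],[0,0,0],0],[[-14,-14,0],[0,0,0],0],[[-14,-14,0],[0,0,0],0],[[-14,-14,0],[0,0,0],0],[[-14,-14,0],[0,0,0],0],[[-14,-14,0],[0,0,0],0],[[-14,-14,0],[0,0,0],0],[[-14,-14,0],[0,0,0],0],[[-14,-14,0],[0,0,0],0],[[0,0,0],[0,0,1],0],[[0,0,0],[0,0,1],0],[[0,0,0],[0,0,1],0],[[0,0,0],[0,0,1],0],[[0,0,0],[0,0,1],0],[[0,0,0],[0,0,0.3],0],[[0,0,0],[0,0,0],0]]' && python3 -c "
from h import *
print(togo(W(-85,-95,94)))
a=vision.get_image('top')[110:320,170:400];b=vision.get_image('side')[80:290,180:410]
cv2.imwrite('pics/both4.png',cv2.resize(np.hstack([a,b]),(798,364),interpolation=cv2.INTER_CUBIC))"
```

```text
clock: 9.88
position: [0.4743, -0.232, 0.2213]
ee_rot: [0.0, 0.849, 0.528, -0.0]
contact_force: [-0.4, 0.5, -0.7]
width: 0.0425
gripper_force: 0.0
(array([ -0.7,  -1. , 127.3]), 'toolx yaw', np.float64(63.7))
```

View pics/both4.png

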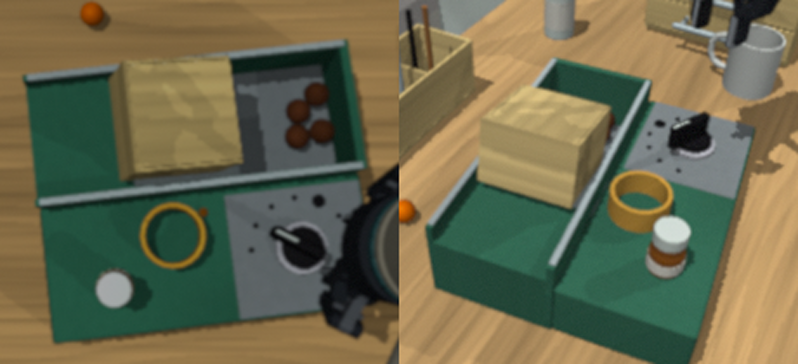

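All four beads are in the well, at about (297,110), (317,94), (320,131) and (297,136) in the crop's top view. The box lies on the landing, the jar stands, and the selector still points at 0.5. I'll go down over the handle and grip it lightly.

```bash
python3 -m handwheel '[[[-0.7,-1,14],[0,0,0],0],[[0,0,16],[0,0,0],0],[[0,0,16],[0,0,0],0],[[0,0,16],[0,0,0],0],[[0,0,16],[0,0,0],0],[[0,0,16],[0,0,0],0],[[0,0,16],[0,0,0],0],[[0,0,10],[0,0,0],0],[[0,0,6],[0,0,0],0],[[0,0,4],[0,0,0],0],[[0,0,0],[0,0,0],0.5],[[0,0,0],[0,0,0],0.5],[[0,0,0],[0,0,0],0.7],[[0,0,0],[0,0,0],1],[[0,0,0],[0,0,0],1],[[0,0,0],[0,0,0],1]]' 20
```

```text
clock: 11.98
position: [0.4746, -0.2326, 0.092]
ee_rot: [0.001, 0.85, 0.528, 0.001]
contact_force: [2.9, -1.1, 2.4]
width: 0.0113
gripper_force: 21.9
```

```bash
python3 -m handwheel '[[[0,0,0],[0,0,1],1],[[0,0,0],[0,0,1],1],[[0,0,0],[0,0,1],1],[[0,0,0],[0,0,1],1],[[0,0,0],[0,0,1],1]]'
```

```text
clock: 12.6
position: [0.4743, -0.2322, 0.0921]
ee_rot: [0.001, 0.957, 0.29, 0.001]
contact_force: [3.3, 0.1, 4.5]
width: 0.0114
gripper_force: 52.1
```

Forces are small, so I'll turn the remaining 56°, settle, and open.

```bash
python3 -m handwheel '[[[0,0,0],[0,0,1],1],[[0,0,0],[0,0,1],1],[[0,0,0],[0,0,1],1],[[0,0,0],[0,0,1],1],[[0,0,0],[0,0,1],1],[[0,0,0],[0,0,1],1],[[0,0,0],[0,0,1],1],[[0,0,0],[0,0,1],1],[[0,0,0],[0,0,1],1],[[0,0,0],[0,0,0.3],1],[[0,0,0],[0,0,0],1],[[0,0,0],[0,0,0],1]]' && python3 -c "
from h import *
print(togo(W(-85,-95,92)))"
```

```text
clock: 14.1
position: [0.4742, -0.2313, 0.092]
ee_rot: [-0.001, 0.981, -0.192, 0.001]
contact_force: [3.1, 2.0, 5.2]
width: 0.0116
gripper_force: 22.4
(array([-0.7,  1.2, -0. ]), 'toolx yaw', np.float64(-22.1))
```

```bash
python3 -m handwheel '[[[0,0,0],[0,0,0],0.5],[[0,0,0],[0,0,0],0],[[0,0,0],[0,0,0],0],[[0,0,0],[0,0,0],0],[[0,0,-8],[0,0,0],0],[[0,0,-20],[0,0,0],0],[[0,0,-30],[0,0,0],0],[[0,0,-30],[0,0,0],0],[[0,0,-30],[0,0,0],0],[[-50,0,0],[0,0,0],0],[[-50,0,0],[0,0,0],0],[[-50,0,0],[0,0,0],0],[[0,0,0],[0,0,0],0],[[0,0,0],[0,0,0],0]]' && python3 -c "
from h import *
a=vision.get_image('top')[110:320,170:400];b=vision.get_image('side')[80:290,180:410]
cv2.imwrite('pics/both5.png',cv2.resize(np.hstack([a,b]),(798,364),interpolation=cv2.INTER_CUBIC))"
```

```text
clock: 15.85
position: [0.3352, -0.1761, 0.2102]
ee_rot: [0.001, 0.981, -0.192, 0.001]
contact_force: [0.0, -0.7, -0.1]
width: 0.0426
gripper_force: 0.0
```

View pics/both5.png

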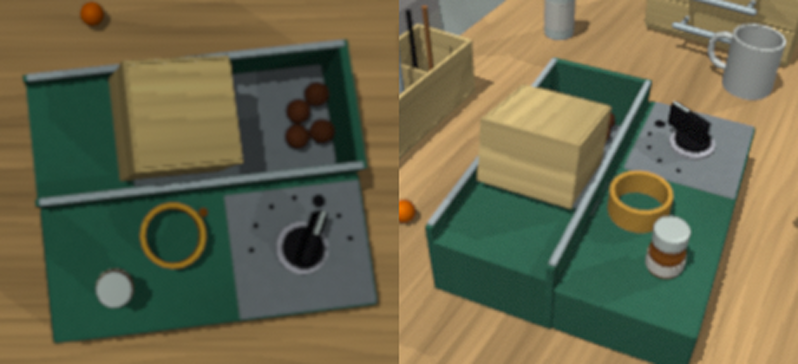

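The pointer's white line, from (308,235) to (320,212), now aims at the large stud at (319,201). The beads are in the well, the box lies on the landing, the jar is untouched and the robot is clear, so I'll hand in.

```bash
python3 -c "
from rig import manip
print(manip.sign_off())"
```

```text
the job is handed in; nothing more can be done
None
```

I handed the job in: in the last pictures the box lies on its side on the landing, all four beads are in the well, the selector points at the large stud (stop 2.0) and the jar stands where it was; the hand-in gave no verdict.

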